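# Guard the bare carving chisel

### The arm

A 6-joint arm with a two-finger parallel gripper is mounted at the origin on the work surface. World frame = base frame: x ahead of the robot, y to its left, z up, the work surface at z = 0. Lengths are in m, angles in rad, forces in N, time in s.
With the tool pointing down it reaches from about 0.375 to 0.9 m from the base axis. Payload 3.1 kg.
Tool frame: the origin (TCP) lies on the centre line of the jaws, within the pads' length; the fingertips stand 19 mm ahead of it and the grasp point (between the pads) is the TCP; z points along the fingers, y is the line along which they close (so a half turn about z gives the same grasp; the last joint's range is limited). The gripper opens to 87 mm and grips with 3 to 60 N. Pads are 19 mm wide; open, the fingers measure 117 mm over their backs; the gripper's body (75 mm by 190 mm) begins 51 mm behind the grasp point.
Start: joints at [-1.286, 0.527, 1.433, -0, 1.181, -0.178], TCP at [0.28, -0.559, 0.217] pointing down, gripper open.
Joint ranges: [-3.08, 3.08], [-0.75, 2.2], [0.22, 2.44], [-1.43, 4.57], [0, 2.65], [-2.85, 2.85]. Speed limits (rad/s): [2.79, 2.79, 3.14, 3.14, 3.14, 3.14].

### API

Orientations are given as a unit quaternion [w, x, y, z].
In Python, from rig import * gives the robot as it stands. Calls block until the motion is done:
- move_to(position, orientation): joint-space move of the TCP to a pose.
- movel(position, feed=0.15, orientation=None, until_force=None): straight line of the TCP; orientation=None keeps the orientation; feed is the mean speed in m/s. With until_force (N) it stops when the force on the tool has changed by that much, and returns True; else False.
- move_j(angles): joint-space move.
- grip(opening, force=None): finger opening in m; force is the grip in N (None keeps the last); returns when the fingers have stopped.
- pause(seconds).
- ik(position, orientation): joint angles nearest the present ones, or None.
- observe(): the state.
- get_image(name): name is "scene" or "top"; returns a dict with "img" (480x640x3 uint8, blue, green, red), "z_map" (480x640 float32, m along the optical axis (not along the pixel's ray), 0 where there is no reading), "fx", "fy", "cx", "cy" (pixels), "position" and "attitude" of the camera in the world. Camera axes: x right, y down, z forward; pixel columns grow to the right and rows downward; lengths in m; the calibration is good to about 2 mm. A picture is of the moment at which its call begins.
A pose or a line that the arm cannot do raises MotionError and nothing moves.
- job_done(): hands the job in; it is judged then, once.
The state is a dict: "time": time; "q": joint angles; "joint_velocities": joint speeds; "joint_torque": joint torques, N m; "tool_pos": TCP position; "tcp_rot": TCP orientation; "ft_force": force on the tool from outside, world axes, zero at the start; "wrist_torque": the same for the moment, N m; "width": finger opening in m; "grasp_force": force on a finger pad.
Only numpy, scipy, OpenCV 4.12 (cv2) and the standard library are available. Lean on these libraries where they do the work, as an engineer would, in place of code of your own. Each camera call takes 0.05 s, during which the arm holds its last target. There are 200 camera calls.

### The job

Lift the orange blade guard up and off its hook on the rack and press it down over the bare chisel, past the stiff sprung catches, until it sits fully home on the brass flange; then let go. Leave the blue guard hanging on its hook, and do not touch the bare blade with the fingers.

Things in the scene. Friction and masses are not known exactly. Their poses are not given: they have to be found in the camera images.
- guard: Orange plastic blade guard, 35 g, hung mouth down on a hook. Sleeve 28 (x) x 42 (y) x 76 mm tall, open below: mouth 22 mm in x, 30 mm between the round lips in y; cavity 72 mm deep. On top a flat loop, 10 mm thick (x), 30 mm wide (y), 76 to 118 mm above the mouth, window 18 mm wide from 76 to 110 mm. Origin: centre of the mouth; z up to the loop. Same turned half round.
- blue_guard: The blue blade guard, the same shape as the orange one, hanging on the other hook; leave it. Origin: centre of its mouth.
- rack: The fixed wooden rack: base plate 100 x 260 x 16 mm. Origin: on the table; the base spans local x -30 to +70 mm. Two 16 mm wide posts at local x = +50 mm, 140 mm tall. Its local -x is the way the hooks point (towards the robot).
- hook_l (a point): Axis of the left hook (rack's +y) where a guard hangs, 140 mm above the table. An 8 mm round bar, level from the post (50 mm behind, rack's +x) to 12 mm ahead of this point, then turned up: tip 20 mm ahead, 8 mm higher. To take a guard off, raise it 10 to 22 mm, then draw it 40 mm or more along the rack's -x.
- hook_r (a point): The same point of the right hook, 160 mm from the left one.
- stand: Fixed dark wood block 100 x 100 x 35 mm with the bare chisel upright on its z axis, edge up, chisel's width along y. Origin: centre of the underside, on the table. Heights above the table: handle to 56 mm, brass flange (48 mm disc) top 60 mm, dark steel collar 16 (x) x 20 (y) mm from 60 to 86 mm, blade to 125 mm. Sprung brass catches on the collar's +y and -y sides: see home.
- blade: The bare steel blade, 20 mm wide (along y), 4 mm thick, from the collar's top (its origin, 86 mm above the table) 39 mm up to the edge.
- home (a point): Centre of the flange's top, 60 mm above the table: the guard's mouth centre lies here when fully home, guard's y along this y (either way round). The catches are 14 mm above it, 35 mm over both: a guard set down loosely stops on them, mouth about 17 mm too high, and takes about 13 to 16 N to push past.
- edge (a point): Middle of the chisel's cutting edge, the top of the blade, 125 mm above the table.
- stand_covered: The fixed block with the other chisel, which already wears its green guard fully home (118 mm guard from 60 to 178 mm above the table). Nothing to do here. Origin: centre of its underside.

How it is judged:
At the end, for the whole second after the job is handed in: The orange guard sits fully home on the bare chisel: its mouth within 4 mm of the flange's height and 7 mm sideways of its centre, upright within 0.12 rad, at rest and let go; the blue guard hangs where it was, within 30 mm (z of guard in the frame of home between -0.004 and 0.004 m and horizontal distance between guard and home below 0.007 m and angle between the z axis of guard and the z axis of home, either way round below 0.12 rad and linear speed of guard below 0.02 m/s and distance of blue_guard from where it was at the start of the episode below 0.03 m); the robot touches nothing.
It fails at once if the fingers touch the bare blade with more than 2 N (contact force between the fingers and blade above 2 N).
It fails at once if the blue guard is knocked off or pushed more than 50 mm (distance of blue_guard from where it was at the start of the episode above 0.05 m).
It also fails if it takes over 45 s, if anything falls off the work surface, if the arm or the gripper's body presses on something with over 40 N, if the wrist force passes 120 N, or if a joint passes its speed limit or range.

## Working session

There is one attempt and no reset: what is moved stays moved. The work goes in short steps, each a Python script; the robot and the scene stay as the last script left them, time stands still between calls to the robot, and variables do not carry over. Pictures are saved under pics/ and viewed, at most 10 in all, crops included, and the job is handed in when it is done.

```bash
mkdir -p pics; ls
python3 - <<'E'
from rig import *
import cv2,numpy as np
for n in ("scene","top"):
    d=get_image(n); cv2.imwrite(f"pics/{n}0.png",d["img"]); np.savez(f"{n}0.npz",**d)
    print(n,d["fx"],d["fy"],d["cx"],d["cy"],d["position"],d["attitude"])
print(observe())
E
```

```text
pics
scene 472.9460017289987 472.9460017289987 317.3771479820814 242.57065214345738 [ 0.87310752 -0.44368801  0.72282819] [-0.34035629  0.89340374  0.2700766  -0.114219  ]
top 534.0406710025472 534.0406710025472 315.2683324343651 235.82099190739694 [0.41738195 0.01681326 0.86378056] [-0.05736523  0.71317942 -0.69525096  0.06863269]
{'time': 0.1, 'q': array([-1.28549252e+00,  5.28366204e-01,  1.43372696e+00, -1.44745280e-05,
        1.18139304e+00, -1.78530118e-01]), 'joint_velocities': array([-8.65401752e-05, -1.78280786e-03, -3.58597451e-03,  1.33281159e-04,
        5.83607727e-04, -9.85292306e-04]), 'joint_torque': array([-3.11874628e-04, -4.40986741e+01, -1.77150249e+01,  6.35166932e-02,
        5.34063403e-02, -5.08828452e-05]), 'tool_pos': array([ 0.27943489, -0.55833644,  0.21638881]), 'tcp_rot': array([-9.45069917e-04,  9.73226513e-01,  2.29846160e-01, -5.72046838e-05]), 'ft_force': array([ 0.08974463, -0.04593565,  0.90157756]), 'wrist_torque': array([-0.0629233 ,  0.02184318, -0.01345831]), 'grasp_force': 0.0, 'width': 0.08700526689538131}
```

View pics/scene0.png

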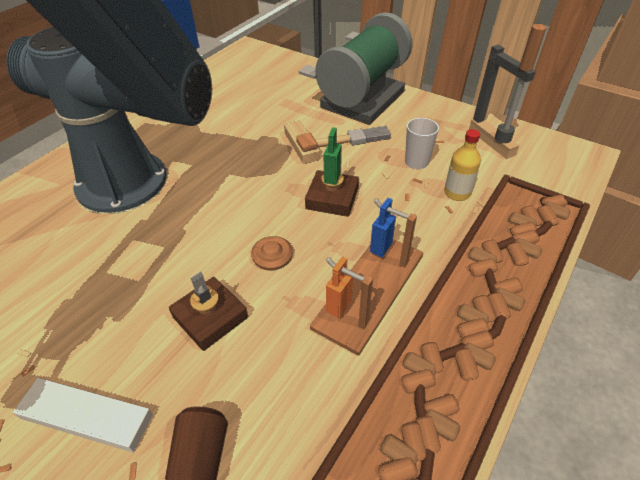

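View pics/top0.png

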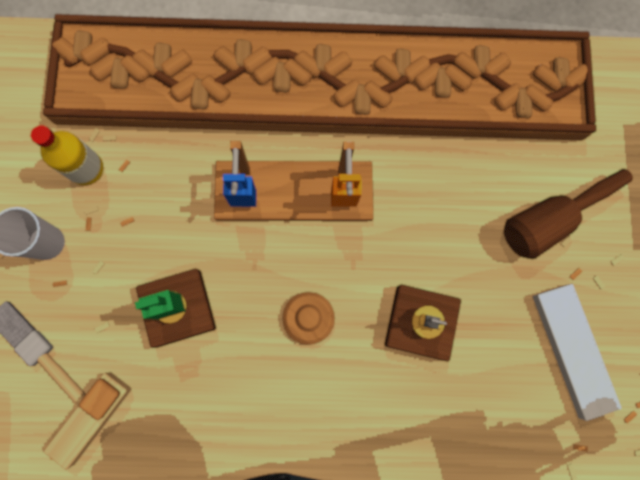

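The scene view shows the orange guard on the near (right) hook at about (340,290), blue at (383,230) and the bare chisel at (203,290). The top view shows the orange guard at (347,190) and the bare stand at (425,322).

```bash
cat > h.py <<'E'
import numpy as np,cv2
from scipy.spatial.transform import Rotation as R
def load(n): return dict(np.load(n))
def cam(d):
    q=d["attitude"]; return R.from_quat([q[1],q[2],q[3],q[0]]).as_matrix(),d["position"]
def cloud(d):
    M,p=cam(d); v,u=np.mgrid[:480,:640]; z=d["z_map"]
    c=np.stack([(u-d["cx"])/d["fx"]*z,(v-d["cy"])/d["fy"]*z,z],-1)
    return np.where(z[...,None]>0,c@M.T+p,np.nan)
def plane(d,uv,h):
    M,p=cam(d); uv=np.atleast_2d(np.asarray(uv,float))
    r=np.c_[(uv[:,0]-d["cx"])/d["fx"],(uv[:,1]-d["cy"])/d["fy"],np.ones(len(uv))]@M.T
    return p+r*((h-p[2])/r[:,2])[:,None]
def rect(P):
    r=cv2.minAreaRect((P[:,:2]*1000).astype(np.float32)); return r
def big(m):
    n,l,s,_=cv2.connectedComponentsWithStats(m.astype(np.uint8)); return l==1+np.argmax(s[1:,4])
E
python3 - <<'E'
from h import *
for n in("top","scene"):
    d=load(n+"0.npz"); W=cloud(d); hsv=cv2.cvtColor(d["img"],cv2.COLOR_BGR2HSV); H,S,V=[hsv[...,i].astype(int) for i in range(3)]
    X,Y,Z=[W[...,i] for i in range(3)]
    print(n)
    for nm,(u0,v0,u1,v1) in dict(top=dict(bare=(380,280,470,370),rack=(205,130,385,230)),scene=dict(bare=(165,260,250,350),rack=(305,190,430,355)))[n].items():
        b=np.zeros(Z.shape,bool); b[v0:v1,u0:u1]=1
        if nm=="bare":
            m=big(b&(Z>.028)&(Z<.042)); print("block rect",rect(W[m]),np.median(Z[m]))
            m=b&(abs(Z-.060)<.005)&(S>120); (c,r)=cv2.minEnclosingCircle((W[m][:,:2]*1000).astype(np.float32)); print("flange",c,r,m.sum(),np.median(Z[m]))
            m=b&(Z>.095)&(Z<.135); P=W[m]; print("blade",m.sum(),P.mean(0),P.min(0),P.max(0)); 
            m=b&(Z>.118)&(Z<.135); print("edge",rect(W[m]),W[m].mean(0),m.sum())
        else:
            m=big(b&(Z>.009)&(Z<.022)); print("base",rect(W[m]),np.median(Z[m]))
            for c,hh in(("orange",(5,18)),("blue",(100,130))):
                g=big(b&(H>=hh[0])&(H<=hh[1])&(S>170)&(V>60)&(Z>.035)); P=W[g]
                print(c,g.sum(),"z",np.nanpercentile(P[:,2],[1,50,99]))
                for a,e in((.12,.135),(.137,.165)):
                    q=P[(P[:,2]>a)&(P[:,2]<e)]
                    if len(q)>4: print("  layer",a,len(q),q.mean(0),rect(q))
                t=np.histogram(P[:,2],bins=np.arange(.03,.18,.005)); print("  ",t[0])
            m=b&(S<80)&(Z>.12)&(Z<.17); print("hooks",[ (x.mean(0),len(x)) for x in [W[m&(Y>np.nanmean(Y[m]))],W[m&(Y<np.nanmean(Y[m]))]]])
E
```

```text
top
block rect ((437.57366943359375, -165.85800170898438), (100.5606460571289, 100.21328735351562), 77.75865936279297) 0.035614454299165044
flange (437.5484313964844, -165.5719757080078) 23.748655319213867 515 0.06076898122295582
blade 81 [ 0.43701767 -0.16393663  0.11508044] [ 0.43297833 -0.17564451  0.09528068] [ 0.44148085 -0.1553043   0.12836873]
edge ((437.13226318359375, -165.67559814453125), (20.128835678100586, 3.9048004150390625), 75.96935272216797) [ 0.43686878 -0.1654706   0.12427862] 41
base ((647.7228393554688, 42.36931610107422), (101.38351440429688, 260.6759948730469), 1.4153655767440796) 0.016851405160902
orange 673 z [0.04166376 0.10868202 0.15393315]
  layer 0.12 26 [ 0.62609271 -0.04133991  0.12746631] ((628.0278930664062, -38.21577453613281), (6.349206447601318, 28.867027282714844), 2.0512747764587402)
  layer 0.137 70 [ 0.62750066 -0.03772588  0.14948097] ((629.63330078125, -38.15754318237305), (9.585824012756348, 29.751340866088867), 1.016377329826355)
   [  0   1  25  22  21  29  24  24  19  13  30  41  27  20  22  67 171  11
  10   7   9  15   7  16  41   1   
[... 1599 characters left out ...]
9  43  40  39  39  43  47  41  42  41  45  46  43  47  72 180  22
  10  11  11  17  16  17  85   6   0   0   0]
blue 530 z [0.04060297 0.10468485 0.15460226]
  layer 0.12 22 [0.62450543 0.10577005 0.12776204] ((626.3238525390625, 114.42430877685547), (24.01704216003418, 9.010025978088379), 79.31853485107422)
  layer 0.137 72 [0.6251409  0.11268203 0.15065065] ((624.6489868164062, 115.79440307617188), (8.458673477172852, 27.503080368041992), 0.8609660863876343)
   [  0   3  17  23  13  25  15  24  16  22  24  19  23  20  23  38 118  12
   6   9   7   6   5   9  51   2   0   0   0]
hooks [(array([0.6357976 , 0.11816133, 0.14445145]), 162), (array([ 0.64022568, -0.04238628,  0.14522471]), 165)]
```

```bash
cat >> h.py <<'E'
def Q(deg): a=np.radians(deg)/2; return [0,np.cos(a),np.sin(a),0]
def guard(d,lo,hi,xy,rad=.05):
    W=cloud(d); hsv=cv2.cvtColor(d["img"],cv2.COLOR_BGR2HSV); H,S=hsv[...,0],hsv[...,1]
    m=(H>=5)&(H<=18)&(S>170)&(W[...,2]>lo)&(W[...,2]<hi)&(np.hypot(W[...,0]-xy[0],W[...,1]-xy[1])<rad)
    return W[m]
E
python3 - <<'E'
from rig import *
from h import *
q=Q(1.2); x,y=.6297,-.0403
p=observe()["tool_pos"]; grip(.06,force=45)
movel([p[0],p[1],.3],feed=.2)
move_to([x,y,.26],q)
print(movel([x,y,.175],.15,until_force=6))
print(movel([x,y,.132],.06,until_force=6)); s=observe(); print(s["tool_pos"],s["ft_force"])
grip(0.02,force=45)
s=observe(); print(s["time"],s["tool_pos"],s["width"],s["grasp_force"],s["ft_force"])
for n in("scene","top"):
    d=get_image(n); cv2.imwrite(f"pics/{n}1.png",d["img"])
E
```

```text
False
False
[ 0.62998883 -0.04038181  0.13211351] [-0.24521741  1.2076717   0.72954341]
5.9083 [ 0.6297535  -0.0402816   0.13209844] 0.029029744790970317 45.000276267528534 [-0.21590594  0.51599269  0.86271937]
```

View pics/scene1.png

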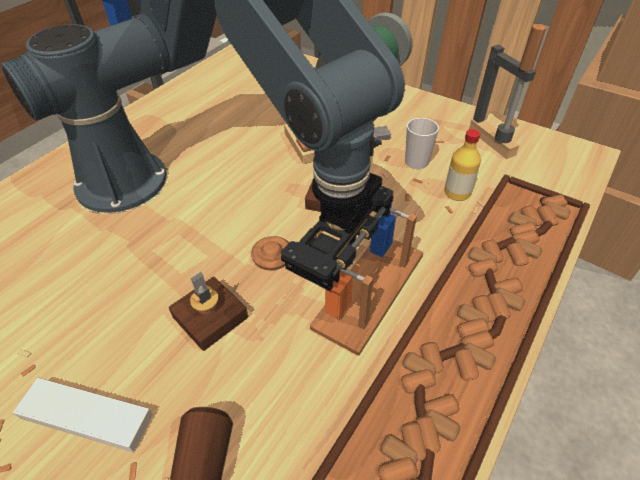

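The scene view shows the jaws closed on the orange loop at about (340,280), with the blue guard undisturbed at (383,235). The width is 29 mm, so the grip is on the loop.

Run:
```python
from rig import *
from h import *
x,y,_=observe()["tool_pos"]; c,s=np.cos(np.radians(1.4)),np.sin(np.radians(1.4))
print(movel([x,y,.148],.05,until_force=10))
print(movel([x-.07*c,y-.07*s,.148],.06,until_force=10)); print(observe()["ft_force"])
movel([x-.07*c,y-.07*s,.27],.15)
move_to([.4372,-.1675,.27],Q(-12.6))
movel([.4372,-.1675,.245],.1)
pause(.3); st=observe(); print(st["time"],st["tool_pos"],st["width"],st["ft_force"])
for n in("scene","top"):
    d=get_image(n); cv2.imwrite(f"pics/{n}2.png",d["img"]); np.savez(n+"2.npz",**d)
    P=guard(d,.12,.28,(.437,-.167)); print(n,len(P),P.min(0),P.max(0))
    print(np.histogram(P[:,2],bins=np.arange(.12,.28,.01))[0])
    T=P[(P[:,2]>.140)&(P[:,2]<.215)]; print(rect(T))
```

```text
False
False
[ 0.3084943  -0.09194587  0.10975707]
10.1917 [ 0.43761074 -0.16761062  0.24551082] 0.02919719379015459 [-0.07083434 -0.21111171 -0.19556301]
scene 1593 [ 0.42121432 -0.19457001  0.14982926] [ 0.45622909 -0.15077959  0.27532317]
[  0   0   1 108 131 142 134 144 152 154 362  62  31  35 136   1]
((445.46417236328125, -178.97198486328125), (47.09654998779297, 22.87181282043457), 46.745357513427734)Traceback (most recent call last):
  File "<stdin>", line 12, in <module>
    return umr_minimum(a, axis, None, out, keepdims, initial, where)
ValueError: zero-size array to reduction operation minimum which has no identity
```

View pics/scene2.png

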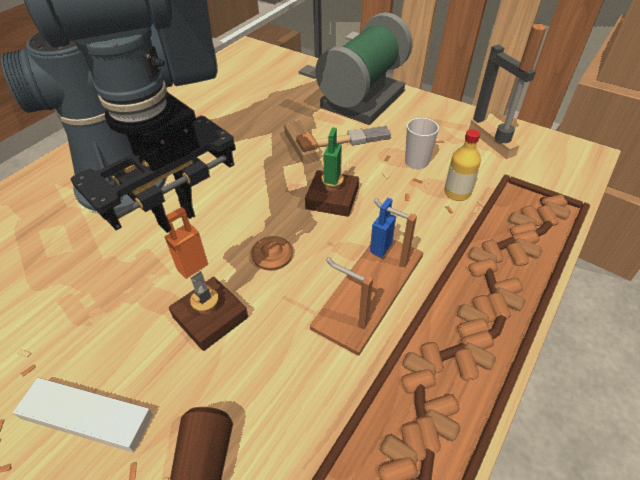

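View pics/top2.png

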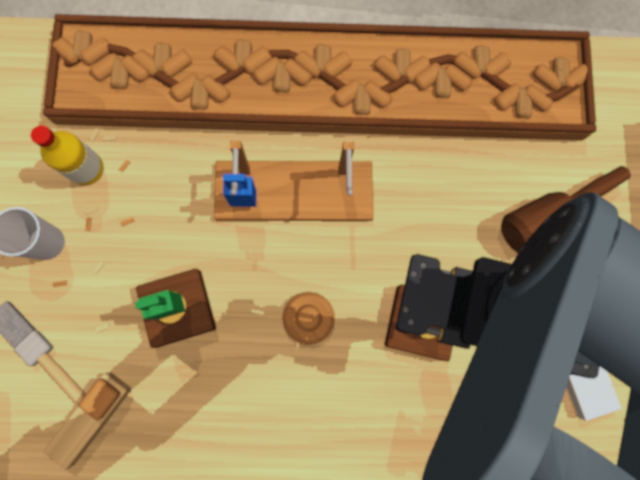

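The scene view shows the guard held upright by its loop at about (187,245), directly above the blade tip at (198,277). In the top view the arm hides the guard, and blue is still on its hook at (239,190). I'll compare guard and chisel within the scene camera alone, so its bias cancels.

Run:
```python
from h import *
d=load("scene2.npz"); P=guard(d,.12,.28,(.437,-.167))
T=P[(P[:,2]>.262)]; print("top",len(T),rect(T),np.median(T[:,2]))
S=P[(P[:,2]>.2215)&(P[:,2]<.2275)]; print("sleeve top",len(S),rect(S),np.median(S[:,2]))
L=P[(P[:,2]>.15)&(P[:,2]<.218)]
a=np.radians(-12.6); ex=np.array([np.cos(a),np.sin(a),0]); ey=np.array([-np.sin(a),np.cos(a),0]); o=np.array([.4372,-.1675,0])
u=(L-o)@ex; v=(L-o)@ey
A=u>.010; B=(v<-.017)
for nm,m,w,t in(("+x face",A&(v>-.017),u,v),("-y face",B&(u<.010),v,u)):
    K=np.c_[L[m][:,2]-.185,t[m],np.ones(m.sum())]; k=np.linalg.lstsq(K,w[m],rcond=None)[0]; print(nm,m.sum(),"tilt",k[0],"yaw",k[1],"off",k[2])
# chisel in same camera, before
e=np.array([.43691,-.16935,0]); f=np.array([.43642,-.16906,0]);b=np.array([.43686,-.16917,0])
for c in(e,f,b): print("chisel",(c-o)@ex,(c-o)@ey)
for c in(rect(T)[0],rect(S)[0]): c=np.array([*c,0])/1000; print("guard",(c-o)@ex,(c-o)@ey)
```

```text
top 126 ((438.2168273925781, -171.04710388183594), (30.45085906982422, 12.540821075439453), 83.85588073730469) 0.2662113396715363
sleeve top 333 ((437.768798828125, -171.17254638671875), (41.37374496459961, 28.39348030090332), 76.80040740966797) 0.2247057323849499
+x face 637 tilt 0.0032077460508493244 yaw -0.001824282261243879 off 0.013838453821758452
-y face 127 tilt 0.001763680707140854 yaw -0.007647132975644736 off -0.0239964738438508
chisel 0.0001205491356214069 -0.0018687075495916615
chisel -0.0004209116177336243 -0.0016925818769137283
chisel 3.2487514073094256e-05 -0.0017039496945124998
guard 0.0017661156347694217 -0.003239864111263897
guard 0.001356241483516339 -0.0034600199577266453
```

Run:
```python
from rig import *
from h import *
a=np.radians(-12.6); ex=np.array([np.cos(a),np.sin(a)]); ey=np.array([-np.sin(a),np.cos(a)])
x,y=np.array([.4372,-.1675])-.0004*ex+.0014*ey
def rep(t): s=observe(); print(t,round(s["time"],2),s["tool_pos"].round(4),s["width"],s["ft_force"].round(2))
movel([x,y,.245],.05)
hit=movel([x,y,.180],.06,until_force=5); rep(("descend",hit))
if not hit:
    grip(.02,force=60)
    hit=movel([x,y,.1565],.03,until_force=40); rep(("press",hit)); pause(.3); rep("hold")
```

```text
('descend', False) 11.78 [ 0.4374 -0.1662  0.1804] 0.029499314236961314 [-0.74  0.21 -0.05]
('press', False) 12.93 [ 0.4378 -0.1663  0.1581] 0.029111805934942395 [-1.17  1.53 16.05]
hold 13.22 [ 0.4377 -0.1662  0.1581] 0.029189099247781156 [-2.68  2.12 14.6 ]
```

Run:
```python
from rig import *
from h import *
def rep(t): s=observe(); print(t,round(s["time"],2),s["tool_pos"].round(4),round(s["width"],4),s["ft_force"].round(2))
x,y=.4372,-.1662
for z in(.1545,.1525,.1505):
    h=movel([x,y,z],.02,until_force=25); rep(h)
    if observe()["ft_force"][2]>35: break
d=get_image("scene"); cv2.imwrite("pics/scene3.png",d["img"][150:400,80:420]); P=guard(d,.05,.2,(.437,-.167)); print(np.histogram(P[:,2],bins=np.arange(.05,.2,.004)))
S=P[(P[:,2]>.126)&(P[:,2]<.16)]; print(S[:,2].min(),P[:,2].max(),P[:,2].min())
```

```text
False 13.47 [ 0.4388 -0.1667  0.1581] 0.0292 [-3.58  4.11 30.51]
False 13.72 [ 0.44   -0.1676  0.1579] 0.029 [-4.61  4.6  43.15]
(array([  0,   1,   0,  26,  40,  40,  32,  47,  45,  35,  44,  45,  43,
        40,  44,  47,  42,  45,  49,  45,  42, 206,  92,  14,  18,  15,
        11,   7,  13,   9,  11,  28,  76,   0,   0,   1,   0]), array([0.05 , 0.054, 0.058, 0.062, 0.066, 0.07 , 0.074, 0.078, 0.082,
       0.086, 0.09 , 0.094, 0.098, 0.102, 0.106, 0.11 , 0.114, 0.118,
       0.122, 0.126, 0.13 , 0.134, 0.138, 0.142, 0.146, 0.15 , 0.154,
       0.158, 0.162, 0.166, 0.17 , 0.174, 0.178, 0.182, 0.186, 0.19 ,
       0.194, 0.198]))
0.12603972163622046 0.19346935149024924 0.05776732081060276
```

View pics/scene3.png

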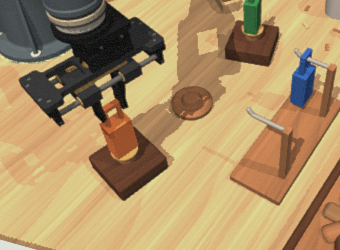

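The crop shows the orange guard seated on the brass flange at about (122,150). Its top reads about 0.179 and its sleeve top about 0.137, which matches home, and the arm now meets a hard stop at 43 N. I'll relax, release and check.

Run:
```python
from rig import *
from h import *
x,y=.4374,-.1663
movel([x,y,.1575],.02); print(observe()["ft_force"].round(1))
grip(.06); pause(.2); movel([x,y,.28],.12)
move_to([.45,-.40,.30],Q(0)); pause(.3)
for n in("scene","top"):
    d=get_image(n); cv2.imwrite(f"pics/{n}4.png",d["img"]); W=cloud(d)
    P=guard(d,.055,.2,(.437,-.167)); T=P[P[:,2]>.174]; S=P[(P[:,2]>.133)&(P[:,2]<.141)]
    print(n,"top",rect(T),np.median(T[:,2]),"sleeve",rect(S),np.median(S[:,2]))
s=observe(); print(s["time"],s["ft_force"])
```

```text
[ 0.3  1.3 11.7]
scene top ((437.8895263671875, -169.93814086914062), (27.645963668823242, 10.562288284301758), 75.98339080810547) 0.1787807159592803 sleeve ((438.14300537109375, -169.949462890625), (40.72824478149414, 28.224105834960938), 76.17507934570312) 0.13722171141037975
top top ((437.9700622558594, -165.55258178710938), (30.38913345336914, 9.975502967834473), 77.84746551513672) 0.17859961603685115 sleeve ((438.1677551269531, -165.2008819580078), (42.37361145019531, 28.128713607788086), 77.68910217285156) 0.13680509754982884
17.7083 [-0.17452006 -0.07556689  0.41040645]
```

View pics/scene4.png

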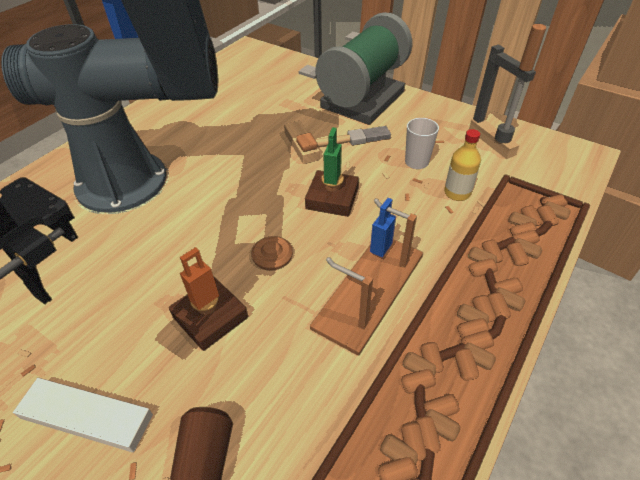

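The orange guard stands fully home and upright on the chisel at (198,285), with its top at 0.1787 and about 1 mm off centre. The blue guard hangs undisturbed at (383,230) and the arm is clear.

```bash
python3 -c "
from rig import *
print(job_done())"
```

```text
the job is handed in; nothing more can be done
None
```

The job is handed in: the orange guard is fully home and upright on the chisel (about 1 mm off centre by the cameras) and released, the blue guard is still on its hook, and it took about 18 s of the 45 s allowed; the hand-in call returned no verdict.

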